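Eject a D cell and trap it on the tester strip

ROBOT

A 7-joint arm with a two-finger parallel gripper is mounted at the origin on a cart in front of the work surface, level with it; the furniture and walls round the work are solid. World frame = base frame: x ahead of the robot, y to its left, z up, the work surface at z = 0. Lengths are in mm, angles in rad, forces in N, time in s.
With the tool pointing down it reaches from about 400 to 925 mm from the base axis. Payload 5.6 kg.
Tool frame: the origin (TCP) lies between the finger pads; the fingertips stand ahead of it and the grasp point (between the pads) lies 3 mm ahead of it (r.tips_ahead is the z of the fingertips in the tool frame, in mm); z points along the fingers, x is the direction in which the jaws open and shut, and the axes are right-handed (so a half turn about z gives the same grasp; the last joint's range is limited). The gripper opens to 85 mm and grips with 20 to 120 N. Pads are 22 mm wide; open, the fingers measure 114 mm over their backs; the gripper's body (76 mm by 85 mm) begins 54 mm behind the grasp point. The pads swing forward as they close: fully open they stand 13 mm farther back than shut.
Start: joints at [-1.282, 0.468, -0.012, 1.603, 0.006, 1.071, -0.056], TCP at [211.774, 614.54, 253.29] pointing down, gripper open.
Joint ranges: [-2.53, 2.53], [-0.31, 2.02], [-1.57, 1.55], [0.28, 2.44], [-1.29, 4.43], [0.15, 1.84], [-2.92, 2.92]. Speed limits (rad/s): [2.57, 2.57, 3.14, 3.14, 3.14, 3.14, 3.14].

INTERFACE

Orientations are given as a unit quaternion [w, x, y, z].
In Python, from station import r, vision gives the robot as it stands. The module is installed in compiled form; this text tells all that it offers.
- The arm moves only by the tool drive_tool, never from a script. Its argument "commands" is a list of rows, each a list of 7 numbers: the finger opening in m, from 0 to 0.0854, then the shift along the tool's x, y, z in m, then the turn, a rotation vector about the tool's x, y, z in rad. A call has 1 to 20 rows; each row shifts and turns the commanded pose from where the row before left it, along the tool's axes as they then stand; what a row does not reach is not made up. A row lasts 1/12 s, in which the tool goes at most 41.7 mm and 7.16 degrees, less where a joint would pass 70% of its speed; a pose out of reach is approached as far as the arm can. A call is refused whole if a number of a shift passes 0.0417 or a number of a turn 0.125, either way. A call with a gripper value outside its range is refused whole. The fingers move at their own pace and stop on an object; "squeeze" is the grip in N (left out, the last holds). Time passes only in rows, so rows that do not move let the fingers close. It gives the time, the measured TCP pose, the force and the opening at its end, in the units of the state.
- r.state(): the state, without advancing time (a new reading comes with each control period).
- vision.snapshot(name): name is "side" or "top" or "wrist"; returns a dict with "frame" (480x640x3 uint8, red, green, blue), "K" (3x3 intrinsics, pixels), "cam_to_world" (4x4, takes a point from camera to world coordinates). Camera axes: x right, y up, looking along -z (the intrinsics and any distortion apply to the point x, -y, -z); pixel columns grow to the right and rows downward; lengths in mm; the calibration is good to about 2 mm. A picture is of the moment at which its call begins. There is no depth.
- r.sign_off(): hands the job in, once; it reports no verdict.
The state is a dict: "time": time; "joint_positions": joint angles; "joint_vel": joint speeds; "tau": joint torques, N m; "ee_pos": TCP position; "eef_rot": TCP orientation; "wrist_force": force on the tool from outside, world axes, zero at the start; "torque": the same for the moment, N m; "grip_width": finger opening in mm.
Only numpy, scipy, OpenCV 4.12 (cv2) and the standard library are available. Lean on these libraries where they do the work, as an engineer would, in place of code of your own. Each camera call takes 0.05 s, during which the arm holds its last target. There are 200 camera calls.

TASK

Test the D cell that waits behind the gate of the sloping lane: reach down with one fingertip on the red eject key and the other finger in the lane, press the key right down so that the spring pops the cell out, and trap the cell with that other finger as it rolls, so that it stops with its axis over the yellow test strip and never rolls off the front. Do not pinch or lift the cell, leave the other things on the table alone, and finish while still holding: key down with one finger, cell resting against the other.

Things in the scene. Friction and masses are not known exactly. Their poses are not given: they have to be found in the camera images.
- tester: grey D-cell tester fixed to the table, about 230 mm long (x) and 125 mm wide (y), up to 95 mm tall; origin on the table under the middle of the yellow strip. Its axes: x points up the lane to the waiting cell, -x to the open front end of the lane, +y to the left, z up. The red eject key is on its -y side
- lane: the tester's white lane, sloping 8 degrees down towards its -x; origin on its floor at the middle of the yellow strip, 50 mm above the table; x up the lane, y across, z square to the floor. It is 65 mm wide between aluminium walls 4 mm thick, 14 mm above the floor. It ends open 100 mm in front of the strip's middle; the cell waits 60 mm behind the strip's middle
- strip (a point): middle of the yellow test strip, on the lane floor; the strip is 40 mm long along the lane and spans its width. Axes as lane. A finger 22 mm wide along the lane, standing on the lane's middle line level with the red key's middle, stops the cell's axis about on the strip's middle
- eject_key (a joint): downward travel of the red key, m: 0 up, 0.017 on its stop. A spring lifts it, 2 N at first, 7 N at the bottom. The steel gate across the lane is one piece with it, stands 14 mm above the lane floor and is flush with it at about 0.014; then a spring plunger pops the cell down the lane, and it is past the strip within about half a second unless something already stands in its way
- key_top (a point): middle of the red key's top face, a pad 44 mm along the lane, 32 mm across; moves with the key. At rest 71 mm above the table, at tester x = -0.028, y = -0.060: a finger on it and one on the lane's middle line stand 60 mm apart astride the side wall. With the key fully down its top is 8 mm above the lane floor beside it, so a second fingertip level with it clears the floor and blocks the cell
- cell: white and green D cell lying across the lane, 33 mm diameter, 62 mm long, about 0.1 kg; it waits between the gate and the spring plunger. Origin at the centre of its flat end, on its axis; z along its axis. It turns as it rolls
- cell_center (a point): middle of that cell, on its axis, 16.5 mm above the lane floor
- spare_cell_1: spare D cell like the other, standing upright on the table left of the tester, 33 mm diameter, 62 mm tall; origin at the centre of its underside. Leave alone
- spare_cell_2: second standing spare D cell, same size; origin at the centre of its underside. Leave alone
- charger: black car charger plug with a white tip standing on the table left of the tester, 26 mm diameter, 58 mm tall; origin at the centre of its underside. Leave alone
- screwdriver: orange-handled screwdriver lying on the table, 195 mm long, 26 mm thick; origin under its middle. Leave alone
- sensor: white plug-in gadget lying on the left of the table, 94 x 46 x 24 mm; origin under its middle. Leave alone
- marker: red felt marker lying on the left of the table, 140 mm long, 18 mm thick; origin under its middle. Leave alone
- calculator: black pocket calculator lying on the left of the table, 115 x 68 x 13 mm; origin under its middle. Leave alone
Things that resemble listed ones, but are neither listed nor needed, are in the scene too. What is shaped like the cell but brown or purple is not meant.

How it is judged (in metres and radians):
On the way, in this order (a step that is already met when the one before it is completed fails the run):
1. a finger presses the red eject key down (value of joint eject_key above 0.006 m and contact force between the fingers and eject_key above 0.5 N).
2. the popped cell is trapped against a finger over the yellow strip while the key is down (x of cell_center in the frame of lane between -0.022 and 0.022 m and z of cell_center in the frame of lane below 0.022 m and contact force between the fingers and cell above 0.03 N and linear speed of cell below 0.02 m/s and value of joint eject_key above 0.013 m and contact force between the fingers and eject_key above 1 N), for 0.3 s.
At the end, for the whole second after the job is handed in: The cell lies still in the lane with its axis within 22 mm of the yellow strip's middle, pressing against a finger (over 0.03 N), while a finger still holds the eject key at least 13 mm down with over 1 N (all of step 2); the arm keeps its last pose, push and grip.
It fails at once if the cell rolls off the front end of the lane: its middle more than 90 mm in front of the strip's middle (x of cell_center in the frame of lane below -0.09 m).
It fails at once if the cell is lifted more than 10 mm off the lane floor (z of cell_center in the frame of lane above 0.0265 m).
It fails at once if another thing on the table is moved by more than 20 mm (distance of any of spare_cell_1, spare_cell_2, charger, screwdriver, sensor, marker, calculator from where it was at the start of the episode above 0.02 m).
It also fails if it takes over 32 s, if anything falls off the work surface, if the arm or the gripper's body presses on something with over 40 N, if the wrist force passes 120 N, or if a joint passes its speed limit or range.

## Working session

There is one attempt and no reset: what is moved stays moved. The work goes in short steps, Python scripts to look and compute and a tool call to move; the robot and the scene stay as the last step left them, time stands still between calls to the robot, and variables do not carry over. Pictures are saved under pics/ and viewed, about 8 in all and at most 12, crops included, and the job is handed in when it is done.

Besides the shell and the picture viewer there is one more tool, called after "Call:" as a command line: name --pt "numbers of a row" for each row, then --argument value for the rest. drive_tool: Moves the arm, as the interface text tells. Its arguments: {"type":"object","properties":{"commands":{"type":"array","items":{"type":"array","items":{"type":"number"}}},"squeeze":{"type":"number"}},"required":["commands"]}

```bash
mkdir -p pics
python3 - <<'E'
from station import r, vision
import cv2,json,numpy as np
s=r.state(); print({k:np.round(v,3).tolist() for k,v in s.items()}, r.tips_ahead)
for n in("top","side"):
    d=vision.snapshot(n); cv2.imwrite(f"pics/{n}0.png",d["frame"][:,:,::-1]); print(n,d["K"],np.round(d["cam_to_world"],3),[k for k in d])
E
```

```text
{'time': 0.0, 'joint_positions': [-1.282, 0.468, -0.012, 1.604, 0.006, 1.071, -0.056], 'joint_vel': [0.001, 0.001, -0.001, -0.0, 0.0, -0.0, -0.002], 'tau': [0.0, -53.238, 0.022, -25.131, 0.011, 0.008, -0.0], 'ee_pos': [211.621, 614.023, 252.327], 'eef_rot': [0.001, 0.814, 0.581, -0.001], 'wrist_force': [-0.478, 0.253, 0.672], 'torque': [-0.054, -0.019, -0.023], 'grip_width': 85.635} 22.0
top [[477.48855952   0.         318.47352929]
 [  0.         477.48855952 235.95135569]
 [  0.           0.           1.        ]] [[-1.000000e-03  9.880000e-01 -1.560000e-01  3.070330e+02]
 [-9.990000e-01 -6.000000e-03 -3.500000e-02  3.183800e+01]
 [-3.500000e-02  1.560000e-01  9.870000e-01  1.375761e+03]
 [ 0.000000e+00  0.000000e+00  0.000000e+00  1.000000e+00]] ['frame', 'K', 'cam_to_world']
side [[590.09696488   0.         321.27755784]
 [  0.         590.09696488 233.99667999]
 [  0.           0.           1.        ]] [[-9.890000e-01  5.700000e-02 -1.350000e-01  2.979480e+02]
 [-1.460000e-01 -4.240000e-01  8.940000e-01  1.410305e+03]
 [-7.000000e-03  9.040000e-01  4.280000e-01  7.212700e+02]
 [ 0.000000e+00  0.000000e+00  0.000000e+00  1.000000e+00]] ['frame', 'K', 'cam_to_world']
```

View pics/top0.png

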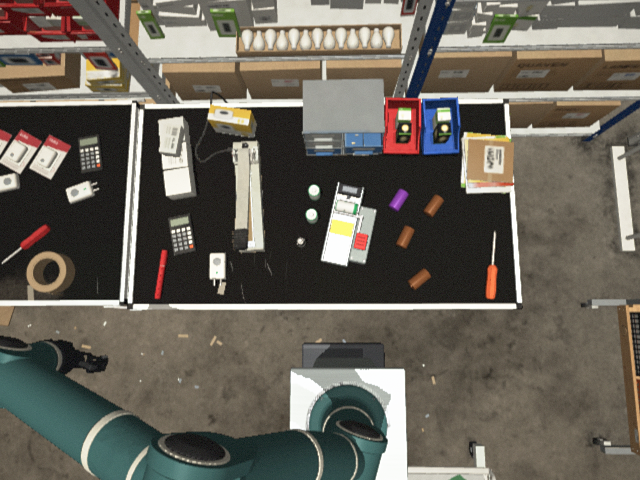

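View pics/side0.png

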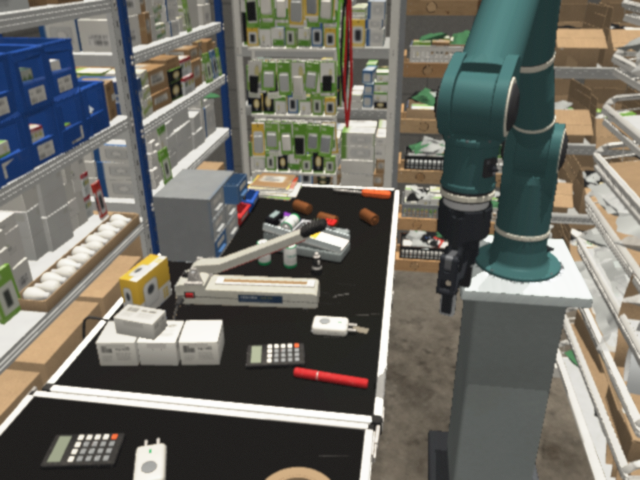

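The top view shows the tester at about (345,228), with its yellow strip at (342,228) and red key at (361,241). The white/green cell is near (347,205). The brown and purple cylinders at (399,199), (433,205), (405,237) and (420,279) are not meant. The upright spares are at (314,192) and (311,215), and the charger is at (300,242). I'll enlarge to confirm and measure.

```bash
cat > h.py <<'E'
import numpy as np,cv2
from station import r,vision
def ray(d,u,v,z):
    K,T=d["K"],d["cam_to_world"]; c=np.linalg.inv(K)@[u,v,1]; w=T[:3,:3]@[c[0],-c[1],-c[2]]
    return T[:3,3]+w*(z-T[2,3])/w[2]
def proj(d,p):
    T=d["cam_to_world"]; c=T[:3,:3].T@(np.array(p)-T[:3,3]); q=d["K"]@[c[0],-c[1],-c[2]]; return q[:2]/q[2]
E
python3 - <<'E'
from h import *
d=vision.snapshot("top"); f=d["frame"]
c=f[170:280,290:440]; cv2.imwrite("pics/crop.png",cv2.resize(c,None,fx=5,fy=5,interpolation=cv2.INTER_CUBIC)[:,:,::-1])
hsv=cv2.cvtColor(f,cv2.COLOR_RGB2HSV)
for n,lo,hi,z in(("yellow",(22,100,100),(35,255,255),50),("red",(0,150,120),(6,255,255),71)):
    m=cv2.inRange(hsv,lo,hi); m[:170]=0;m[280:]=0;m[:,:320]=0;m[:,385:]=0
    p=np.argwhere(m)[:,::-1].astype(np.float32)
    rc=cv2.minAreaRect(p); print(n,len(p),rc,p.mean(0),ray(d,*p.mean(0),z),[ray(d,*q,z)[:2].round(0).tolist() for q in cv2.boxPoints(rc)])
E
```

```text
yellow 271 ((341.182373046875, 227.4293975830078), (21.584583282470703, 12.690433502197266), 12.52880573272705) [341.27676 227.51291] [540.30205542  13.98660152  50.        ] [[530.0, 48.0], [565.0, 40.0], [551.0, -19.0], [516.0, -11.0]]
red 168 ((360.38238525390625, 240.97059631347656), (11.399173736572266, 14.794672966003418), 14.03624439239502) [360.4345 240.9881] [498.56471611 -38.15029978  71.        ] [[483.0, -18.0], [523.0, -28.0], [515.0, -58.0], [475.0, -48.0]]
```

View pics/crop.png

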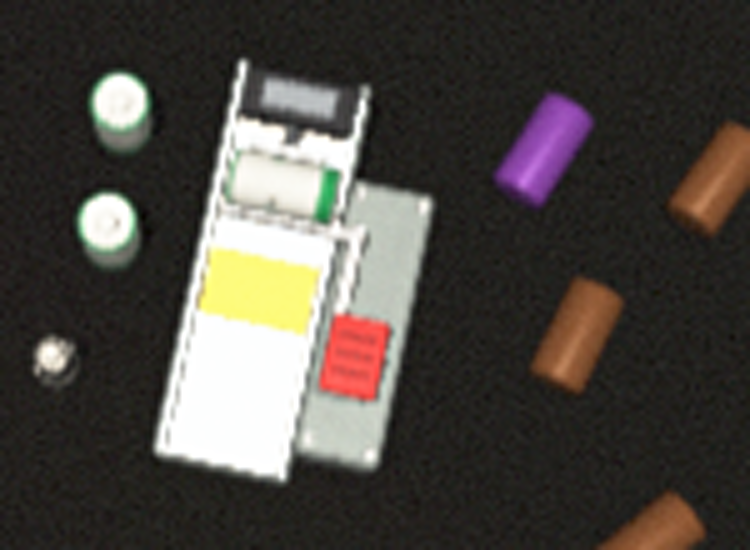

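The crop confirms it. The white/green cell lies across the lane behind the gate at crop (285,187), the yellow strip is at (260,290) and the red key at (355,357). The key offset from the strip is (-41.7,-52.1) mm. The given offset (-28,-60) at yaw -13.4° comes to (-41,-52), so they agree. Next I'll check the trimmer handle's height for the crossing.

Run:
```python
from h import *
from scipy.spatial.transform import Rotation as R
a=vision.snapshot("top"); b=vision.snapshot("side")
def tri(p,q):
    A=ray(a,*p,0);B=ray(b,*q,0);ta=a["cam_to_world"][:3,3];tb=b["cam_to_world"][:3,3]
    u=(A-ta)/np.linalg.norm(A-ta);v=(B-tb)/np.linalg.norm(B-tb)
    s=np.linalg.lstsq(np.c_[u,-v],tb-ta,rcond=None)[0]; return (ta+s[0]*u),(tb+s[1]*v)
print("handle",tri((239,240),(315,227)))
s=r.state(); q=s["eef_rot"]; M=R.from_quat([q[1],q[2],q[3],q[0]]).as_matrix()
print(M.round(3)); t=np.array([506.1,-8.7,s["ee_pos"][2]]); print(M.T@(t-s["ee_pos"]))
print(np.arctan2(M[1,0],M[0,0])*57.3, s["time"])
```

```text
handle (array([484.90764874, 273.69459374, 193.08059671]), array([483.12631378, 273.54334854, 192.78175544]))
[[ 0.326  0.945 -0.   ]
 [ 0.945 -0.326 -0.001]
 [-0.001  0.    -1.   ]]
[-4.93091891e+02  4.81309918e+02  4.58711835e-01]
70.99018368726969 0.25
```

Call:
drive_tool --pt "0.046 0 0 -0.03 0 0 0" --pt "0.046 0 0 -0.03 0 0 0" --pt "0.046 0 0 -0.02 0 0 0" --pt "0.046 -0.02 0.02 0 0 0 0" --pt "0.046 -0.02 0.02 0 0 0 0" --pt "0.046 -0.02 0.02 0 0 0 0" --pt "0.046 -0.02 0.02 0 0 0 0" --pt "0.046 -0.02 0.02 0 0 0 0" --pt "0.046 -0.02 0.02 0 0 0 0" --pt "0.046 -0.02 0.02 0 0 0 0" --pt "0.046 -0.02 0.02 0 0 0 0" --pt "0.046 -0.02 0.02 0 0 0 0" --pt "0.046 -0.02 0.02 0 0 0 0" --pt "0.046 -0.02 0.02 0 0 0 0" --pt "0.046 -0.02 0.02 0 0 0 0" --pt "0.046 -0.02 0.02 0 0 0 0" --pt "0.046 -0.02 0.02 0 0 0 0" --pt "0.046 -0.02 0.02 0 0 0 0" --pt "0.046 -0.02 0.02 0 0 0 0" --squeeze 40

```text
time: 1.83
ee_pos: [410.4, 206.4, 333.5]
eef_rot: [-0.0, 0.814, 0.581, 0.0]
wrist_force: [1.1, -1.3, 0.8]
grip_width: 45.9
```

Call:
drive_tool --pt "0.046 -0.02 0.02 0 0 0 0" --pt "0.046 -0.02 0.02 0 0 0 0" --pt "0.046 -0.02 0.02 0 0 0 0" --pt "0.046 -0.02 0.02 0 0 0 0" --pt "0.046 -0.02 0.02 0 0 0 0" --pt "0.046 -0.02 0.02 0 0 0 0" --pt "0.046 -0.02 0.02 0 0 0 0" --pt "0.046 -0.02 0.02 0 0 0 0" --pt "0.046 0 0 0 0 0 -0.049" --pt "0.046 0 0 0 0 0 -0.049" --pt "0.046 0 0 0 0 0 0" --pt "0.046 0 0 0 0 0 0"

```text
time: 2.83
ee_pos: [509.1, 4.4, 333.2]
eef_rot: [-0.0, 0.785, 0.619, -0.0]
wrist_force: [-0.5, -0.7, 0.4]
grip_width: 46.0
```

```bash
cat > rep.py <<'E'
from h import *
from scipy.spatial.transform import Rotation as R
def rep(t):
    s=r.state(); q=s["eef_rot"]; M=R.from_quat([q[1],q[2],q[3],q[0]]).as_matrix()
    print(s["time"],s["ee_pos"].round(1) if hasattr(s["ee_pos"],"round") else s["ee_pos"],s["grip_width"],np.round(s["wrist_force"],2),np.round(s["torque"],2))
    print(M.round(3).tolist(),"yaw",np.degrees(np.arctan2(M[1,0],M[0,0])),"tool delta",(M.T@(np.array(t)-s["ee_pos"])).round(1), r.tips_ahead); return s,M
E
python3 - <<'E'
from rep import *
rep([506.1,-8.7,120])
d=vision.snapshot("wrist"); cv2.imwrite("pics/w1.png",d["frame"][:,:,::-1])
print(d["cam_to_world"].round(2).tolist(),d["K"].tolist())
E
```

```text
2.8333 [509.1   4.4 333.2] 46.041864807279026 [-0.52 -0.65  0.44] [-0.02 -0.01  0.02]
[[0.233, 0.972, -0.0], [0.972, -0.233, 0.0], [0.0, -0.0, -1.0]] yaw 76.52766121360325 tool delta [-1.340e+01  2.000e-01  2.132e+02] 22.0
[[0.23, -0.93, -0.28, 438.15], [0.97, 0.22, 0.07, 21.26], [-0.0, -0.29, 0.96, 453.78], [0.0, 0.0, 0.0, 1.0]] [[344.4296984541544, 0.0, 308.7124856129753], [0.0, 344.4296984541544, 240.92312602077774], [0.0, 0.0, 1.0]]
```

View pics/w1.png

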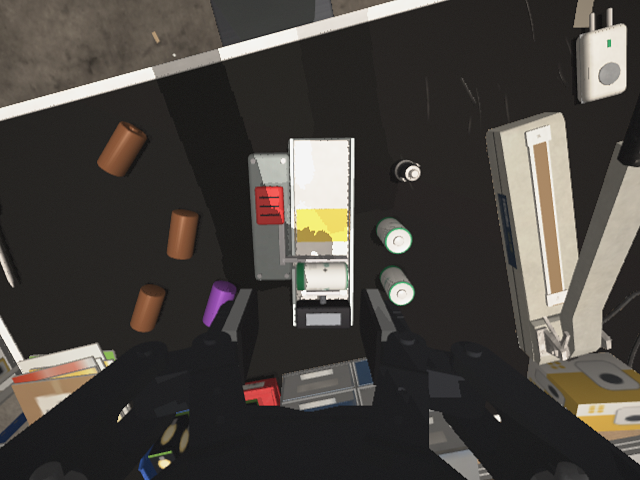

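The wrist view shows the tester square to the image: key at (269,205), strip at about (321,228) (partly in shadow), cell at (322,277), gripper fingers at (235,325) and (385,325). I'll measure the key and lane edges from here.

Run:
```python
from rep import *
d=vision.snapshot("wrist"); hsv=cv2.cvtColor(d["frame"],cv2.COLOR_RGB2HSV)
m=cv2.inRange(hsv,(0,150,90),(7,255,255)); m[:170]=0;m[240:]=0;m[:,:240]=0;m[:,300:]=0
p=np.argwhere(m)[:,::-1].astype(np.float32); rc=cv2.minAreaRect(p)
k=ray(d,*rc[0],71); print(len(p),rc,k,[ray(d,*q,71)[:2].round(1).tolist() for q in cv2.boxPoints(rc)])
for yaw in (-13,-13.5,-14):
    c,s=np.cos(np.radians(yaw)),np.sin(np.radians(yaw)); print(yaw, k[:2]+30*np.array([-s,c]))
m=cv2.inRange(hsv,(22,110,60),(35,255,255)); m[:200]=0;m[260:]=0;m[:,:285]=0;m[:,360:]=0
p=np.argwhere(m)[:,::-1].astype(np.float32); rc=cv2.minAreaRect(p); print(rc,ray(d,*rc[0],50))
print("wall tops y", [ray(d,u,v,50-14*0+9)[:2].round(1).tolist() for u,v in((290,139),(354,139),(296,327),(351,327))])
```

```text
931 ((269.18768310546875, 204.8784637451172), (37.608673095703125, 27.457658767700195), 86.8201675415039) [498.8311779  -39.05561524  71.        ] [[475.5, -49.6], [481.0, -19.6], [522.9, -28.2], [517.3, -59.2]]
-13 [505.57970953  -9.8245133 ]
-13.5 [505.83453882  -9.88451763]
-14 [506.08883477  -9.94674345]
((321.5, 225.0), (32.0, 49.0), 90.0) [540.61013671  12.55153603  50.        ]
wall tops y [[435.3, 0.7], [451.7, 69.1], [663.3, -49.6], [679.9, 19.6]]
```

Call:
drive_tool --pt "0.046 -0.014 0 0.02 0 0 0" --pt "0.046 0 0 0.03 0 0 0" --pt "0.046 0 0 0.03 0 0 0" --pt "0.046 0 0 0.03 0 0 0" --pt "0.046 0 0 0.03 0 0 0" --pt "0.046 0 0 0.03 0 0 0" --pt "0.046 0 0 0.025 0 0 0" --pt "0.046 0 0 0.02 0 0 0" --pt "0.046 0 0 0.01 0 0 0" --pt "0.046 0 0 0 0 0 0" --pt "0.046 0 0 0 0 0 0"

```text
time: 3.85
ee_pos: [506.2, -9.2, 108.6]
eef_rot: [0.0, 0.785, 0.62, -0.0]
wrist_force: [1.2, 0.3, 0.5]
grip_width: 46.0
```

Run:
```python
from rep import *
rep([506,-9.5,100])
d=vision.snapshot("wrist"); a=vision.snapshot("side")
c=np.hstack([cv2.resize(d["frame"][150:450,170:470],(400,400)),cv2.resize(a["frame"][160:280,240:360],(400,400),interpolation=cv2.INTER_CUBIC)])
cv2.imwrite("pics/w2.png",c[:,:,::-1])
```

```text
3.85 [506.2  -9.2 108.6] 45.985425647297156 [1.15 0.31 0.47] [-0.    0.06  0.01]
[[0.232, 0.973, 0.0], [0.973, -0.232, -0.0], [-0.0, 0.0, -1.0]] yaw 76.59574894838036 tool delta [-0.4 -0.2  8.6] 22.0
```

View pics/w2.png

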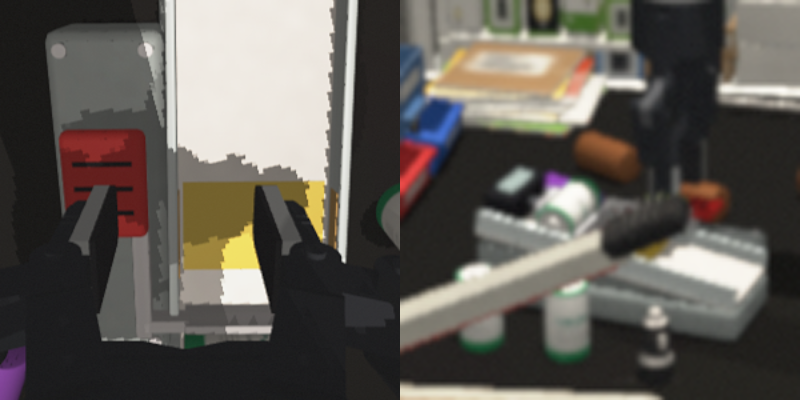

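One finger stands over the key, at (95,190) in the crop, and the other over the lane's middle, at (265,190). They are astride the wall and clear. I'll descend in small steps.

Call:
drive_tool --pt "0.046 0 0 0.004 0 0 0" --pt "0.046 0 0 0.004 0 0 0" --pt "0.046 0 0 0.004 0 0 0" --pt "0.046 0 0 0.004 0 0 0" --pt "0.046 0 0 0 0 0 0" --pt "0.046 0 0 0 0 0 0"

```text
time: 4.45
ee_pos: [505.7, -9.3, 92.0]
eef_rot: [-0.0, 0.785, 0.62, -0.0]
wrist_force: [-0.3, -0.1, -0.9]
grip_width: 46.5
```

Call:
drive_tool --pt "0.046 0 0 0.002 0 0 0" --pt "0.046 0 0 0.002 0 0 0" --pt "0.046 0 0 0 0 0 0" --pt "0.046 0 0 0 0 0 0"

```text
time: 4.78
ee_pos: [506.2, -9.3, 88.3]
eef_rot: [0.0, 0.785, 0.62, 0.0]
wrist_force: [0.7, -0.4, 1.8]
grip_width: 45.9
```

Call:
drive_tool --pt "0.046 0 0 0.002 0 0 0" --pt "0.046 0 0 0.002 0 0 0" --pt "0.046 0 0 0 0 0 0" --pt "0.046 0 0 0 0 0 0"

```text
time: 5.12
ee_pos: [506.2, -9.3, 84.3]
eef_rot: [0.0, 0.785, 0.62, 0.0]
wrist_force: [0.4, 0.3, 1.8]
grip_width: 46.0
```

Call:
drive_tool --pt "0.046 0 0 0.002 0 0 0" --pt "0.046 0 0 0.002 0 0 0" --pt "0.046 0 0 0 0 0 0" --pt "0.046 0 0 0 0 0 0"

```text
time: 5.45
ee_pos: [506.2, -9.3, 80.3]
eef_rot: [0.0, 0.785, 0.62, 0.0]
wrist_force: [0.4, 0.2, 4.2]
grip_width: 45.9
```

Run:
```python
from rep import *
rep([506,-9.5,100])
d=vision.snapshot("wrist")
cv2.imwrite("pics/w3.png",cv2.resize(d["frame"][180:480,160:480],(640,600))[:,:,::-1])
```

```text
5.45 [506.2  -9.3  80.3] 45.85456326634218 [0.36 0.2  4.24] [-0.22 -0.2  -0.02]
[[0.232, 0.973, 0.0], [0.973, -0.232, -0.0], [0.0, 0.0, -1.0]] yaw 76.60194518221907 tool delta [ -0.2  -0.1 -19.7] 22.0
```

View pics/w3.png

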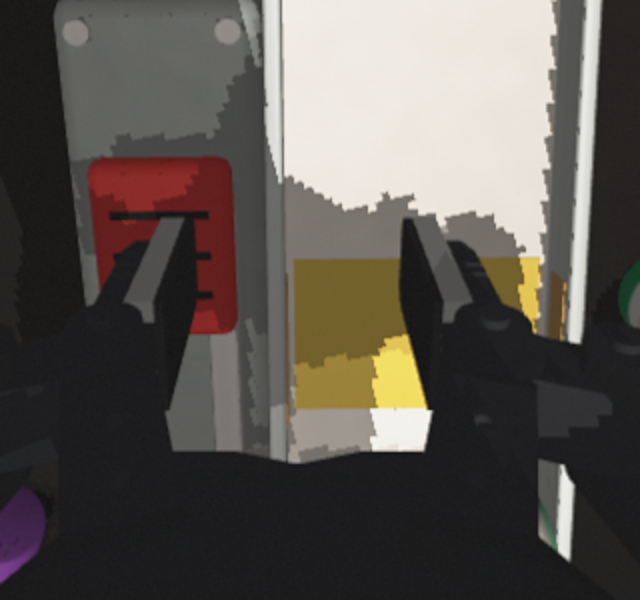

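The key is about 8 mm down (4.2 N), with contact at TCP z of about 88. The key finger is at (175,225) on the pad and the lane finger at (415,225) over the lane. Now I'll press the rest.

Call:
drive_tool --pt "0.046 0 0 0.003 0 0 0" --pt "0.046 0 0 0.004 0 0 0" --pt "0.046 0 0 0.001 0 0 0" --pt "0.046 0 0 0 0 0 0" --pt "0.046 0 0 0 0 0 0" --pt "0.046 0 0 0 0 0 0" --pt "0.046 0 0 0 0 0 0"

```text
time: 6.08
ee_pos: [506.2, -9.4, 73.4]
eef_rot: [-0.0, 0.785, 0.62, 0.0]
wrist_force: [-4.4, -1.0, 17.5]
grip_width: 46.0
```

Run:
```python
from rep import *
rep([506,-9.5,71])
d=vision.snapshot("wrist");a=vision.snapshot("top")
c=np.hstack([cv2.resize(d["frame"][180:480,160:480],(426,400)),cv2.resize(a["frame"][170:280,290:393],(374,400),interpolation=cv2.INTER_CUBIC)])
cv2.imwrite("pics/w4.png",c[:,:,::-1])
```

```text
6.0833 [506.2  -9.4  73.4] 46.02539317784202 [-4.42 -1.02 17.52] [-0.54  0.81 -0.07]
[[0.232, 0.973, 0.001], [0.973, -0.232, 0.001], [0.001, 0.0, -1.0]] yaw 76.57826569579234 tool delta [-0.1 -0.2  2.4] 22.0
```

View pics/w4.png

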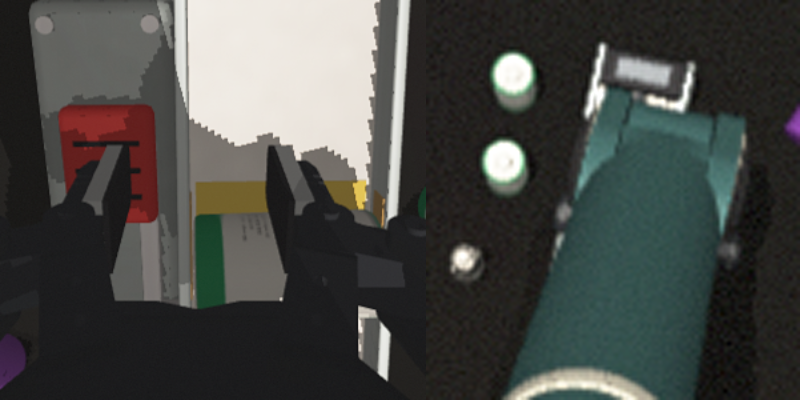

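The key is down and the cell has popped out. It lies against the lane finger over the rear part of the strip, with its front edge at crop (250,213). I'll work out its lane x and read the force again.

Run:
```python
from rep import *
s,M=rep([506,-9.5,71])
d=vision.snapshot("wrist")
o=np.array([540.5,13,50]);yaw=np.radians(-13.3);X=np.array([np.cos(yaw),np.sin(yaw),0]);Y=np.array([-X[1],X[0],0]);Z=np.array([0,0,1.]);b=np.radians(8)
lx=X*np.cos(b)+Z*np.sin(b); lz=-X*np.sin(b)+Z*np.cos(b)
print("strip front edge row",proj(d,o-20*lx-10*Y), "floor under finger",proj(d,o-28*lx), "key",proj(d,o-X*28-60*Y+Z*4))
g=np.linspace(0,2*np.pi,90)
for x in range(-20,41,5):
    print(x,min((tuple(proj(d,o+x*lx-10*Y+lz*16.5+16.5*(np.cos(t)*lx+np.sin(t)*lz))) for t in g),key=lambda q:q[1]))
col=d["frame"][300:370,344]; print(*[f"{300+i}:{c.tolist()}" for i,c in enumerate(col) if i%3==0])
```

```text
6.1833 [506.3  -9.4  73.4] 45.89904050667343 [-3.57 -0.29 16.98] [-0.53  0.87 -0.04]
[[0.232, 0.973, 0.001], [0.973, -0.232, 0.001], [0.001, 0.0, -1.0]] yaw 76.58121434732386 tool delta [-0.1 -0.2  2.4] 22.0
strip front edge row [350.58063543 315.17059275] floor under finger [372.01849134 298.95287278] key [241.92711846 306.60657127]
-20 (np.float64(354.28120494905863), np.float64(290.39963137339487))
-15 (np.float64(354.0776026810997), np.float64(301.4082481879322))
-10 (np.float64(353.54168728376624), np.float64(312.2916433433419))
-5 (np.float64(353.34531054433876), np.float64(322.999744085004))
0 (np.float64(353.1508812897307), np.float64(333.60165168128947))
5 (np.float64(352.64380424507146), np.float64(344.0417443807642))
10 (np.float64(352.45607833025997), np.float64(354.36202510760876))
15 (np.float64(351.97279636222345), np.float64(364.57033637502053))
20 (np.float64(351.79137691738583), np.float64(374.62235774042557))
25 (np.float64(351.6116888309988), np.float64(384.57844863845094))
30 (np.float64(351.156425144711), np.float64(394.41723581841745))
35 (np.float64(350.9825813965855), np.float64(404.12175485826367))
40 (np.float64(350.81036264620707), np.float64(413.7355612797575))
300:[122, 117, 111] 303:[124, 118, 112] 306:[122, 116, 111] 309:[123, 117, 111] 312:[123, 116, 110] 315:[122, 114, 103] 318:[115, 97, 44] 321:[115, 97, 44] 324:[115, 97, 44] 327:[114, 97, 42] 330:[116, 98, 44] 333:[115, 97, 44] 336:[116, 98, 45] 339:[104, 92, 59] 342:[91, 88, 84] 345:[93, 90, 86] 348:[96, 92, 87] 351:[89, 87, 83] 354:[92, 89, 84] 357:[76, 73, 70] 360:[90, 87, 84] 363:[105, 103, 97] 366:[106, 104, 98] 369:[107, 104, 99]
```

Call:
drive_tool --pt "0.046 0 0 0 0 0 0" --pt "0.046 0 0 0 0 0 0" --pt "0.046 0 0 0 0 0 0"

```text
time: 6.48
ee_pos: [506.3, -9.5, 73.4]
eef_rot: [-0.0, 0.785, 0.62, 0.0]
wrist_force: [-3.4, 0.1, 18.0]
grip_width: 46.1
```

The cell's axis is at lane x ≈ +2 mm. I'll check once more that it is still, then hand in.

Run:
```python
from rep import *
rep([506,-9.5,71]); a=vision.snapshot("wrist")["frame"]
b=vision.snapshot("wrist")["frame"]
print("diff px",(cv2.absdiff(a,b).max(2)>40).sum()); print([c.tolist() for c in b[330:346:3,344]])
r.sign_off()
```

```text
6.4833 [506.3  -9.5  73.4] 46.12473116901401 [-3.4   0.11 18.  ] [-0.52  0.82 -0.05]
[[0.232, 0.973, 0.001], [0.973, -0.232, 0.001], [0.001, 0.0, -1.0]] yaw 76.57982684404276 tool delta [-0.1 -0.2  2.4] 22.0
diff px 7
[[115, 97, 44], [115, 97, 44], [115, 98, 45], [103, 91, 60], [91, 89, 85], [93, 90, 86]]
the job is handed in; nothing more can be done
```

I pressed the red key down with one finger while the other stood in the lane. The cell popped out and is trapped against that finger over the yellow strip. I handed the job in at about 6.6 s, still holding.

- **Cell position:** the last wrist pictures put its axis at lane x of about +2 mm, inside the ±22 mm limit. Two pictures in a row were practically the same, so it is lying still.
- **Key:** a vertical force of about 18 N against the key spring's 7 N, with the arm stopped about 1 mm short of its command, suggests the key is on its stop. The gate must also have gone flush (about 14 mm) for the cell to come out. I inferred the key travel from this and did not measure it.
- **Cell contact:** I could not measure the cell's force on the finger separately. The wrist reads about 3.4 N sideways, mainly down the lane. That is more than the cell's weight alone would give, so some of it is probably friction at the key. I did not find out which.
- **Other things on the table:** I moved nothing else on purpose, and the spares and charger looked undisturbed in the last top view. I did not re-measure any of them.

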